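Close the amplifier's terminal bay: cover on, wing nut down snug

ROBOT

A 6-joint arm with a two-finger parallel gripper is mounted at the origin on the work surface. World frame = base frame: x ahead of the robot, y to its left, z up, the work surface at z = 0. Lengths are in m, angles in rad, forces in N, time in s.
With the tool pointing down it reaches from about 0.425 to 0.925 m from the base axis. Payload 12.5 kg.
Tool frame: the origin (TCP) lies on the centre line of the jaws, within the pads' length; the fingertips stand 11 mm ahead of it and the grasp point (between the pads) lies 8 mm behind it; y points along the fingers, x is the direction in which the jaws open and shut, and the axes are right-handed (so a half turn about y gives the same grasp; the last joint's range is limited). The gripper opens to 85 mm and grips with 20 to 120 N. Pads are 22 mm wide; open, the fingers measure 114 mm over their backs; the gripper's body (76 mm by 85 mm) begins 54 mm behind the grasp point. The pads swing forward as they close: fully open they stand 13 mm farther back than shut.
Start: joints at [-1.229, 0.491, 1.559, -0, 1.092, -0.106], TCP at [0.271, -0.563, 0.242] pointing down, gripper open.
Joint ranges: [-3.1, 3.1], [-0.84, 2.19], [0.05, 2.79], [-1.13, 4.28], [0.06, 2.93], [-2.69, 2.69]. Speed limits (rad/s): [2.22, 2.22, 2.79, 3.14, 3.14, 3.14].

INTERFACE

Orientations are given as a unit quaternion [x, y, z, w].
In Python, from cell import ctrl, imaging gives the robot as it stands. The module is installed in compiled form; this text tells all that it offers.
- The arm moves only by the tool apply_moves, never from a script. Its argument "steps" is a list of rows, each a list of 3 entries, a list of its own where there are three numbers: the shift along the tool's x, y, z scaled (see below), then the turn about the tool's y scaled (see below), then the closure, from 0 (fully open) to 1 (shut). In form: [[[x, y, z], twist, gripper], ...]. A call has 1 to 12 rows; each row is the pose to reach, as a shift and turn from the pose commanded when the call began, along the tool's axes at that moment; what a row does not reach only later rows make up. The controller multiplies each number of a shift by 200 mm and each number of a turn by pi/2 rad. A row lasts 1/10 s, in which the tool goes at most 50 mm and 8.59 degrees, less where a joint would pass 70% of its speed; a pose out of reach is approached as far as the arm can. A call with a number of a shift or a turn outside -1 to 1 is refused whole. A call with a gripper value outside its range is refused whole. The fingers move at their own pace and stop on an object; "newtons" is the grip in N (left out, the last holds). Time passes only in rows, so rows that repeat a pose let the fingers close. It gives the time, the measured TCP pose, the force and the opening at its end, in the units of the state.
- ctrl.get_obs(): the state, without advancing time (a new reading comes with each control period).
- imaging.capture(name): name is "side" or "top"; returns (picture, depth): 420x560x3 uint8, red, green, blue; 420x560 float32, m along the optical axis (not along the pixel's ray), 0 where there is no reading.
- imaging.camera_info(name): a dict with "fx", "fy", "cx", "cy" (pixels), "dist" ([k1, k2, p1, p2, k3] as OpenCV has them; the pictures are not rectified), "R" (3x3) and "t" (3): a world point X has camera coordinates R X + t. Camera axes: x right, y down, z forward; pixel columns grow to the right and rows downward; lengths in m; the calibration is good to about 2 mm. A picture is of the moment at which its call begins. camera_info takes no time and is no camera call.
- ctrl.sign_off(): hands the job in, once; it reports no verdict.
The state is a dict: "time_s": time; "joint_pos": joint angles; "qvel": joint speeds; "tau": joint torques, N m; "tcp_pos": TCP position; "orientation": TCP orientation; "contact_force": force on the tool from outside, world axes, zero at the start; "ft_torque": the same for the moment, N m; "grip_width": finger opening in m.
Only numpy, scipy, OpenCV 4.12 (cv2) and the standard library are available. Lean on these libraries where they do the work, as an engineer would, in place of code of your own. Each camera call takes 0.05 s, during which the arm holds its last target. There are 200 camera calls.

TASK

Close the terminal bay of the amplifier chassis: set the vented aluminium cover squarely over the bay with its hole over the centre stud, then put the brass wing nut on the stud and spin it down clockwise until the cover is pulled fully home on its rubber seal and the nut is snug: firm, but not forced. Let go of both, and leave the other things on the bench as they lie.

Things in the scene. Friction and masses are not known exactly. Their poses are not given: they have to be found in the camera images.
- amp: Amplifier chassis, fixed: black steel box 180 (x) x 250 (y) mm, deck 45 mm high, blue front panel (78 mm high) on its +x side, yellow ring transformer and green circuit board on the deck (nothing above 85 mm but the stud). Origin: centre of the underside, z up. The terminal bay with its stud is centred at x = 0, y = +55 mm in this frame, its sides along this x and y.
- rim (a point): Centre of the bay's open top, level with the collar's steel rim, 81 mm above the bench; axes as the amp. Collar: outside 54 (x) x 84 (y) mm, walls 3 mm, standing 36 mm above the deck. A black rubber seal stands 3 mm above the rim and springs, about 4 N per mm: a cover laid on loosely rides 3 mm high; about 12 N pulls it home on the rim.
- seat (a point): On the stud's axis, 84 mm above the bench (3 mm above the rim); axes as the amp. Fully home, the centre of the cover's top face and the wing nut's underside are both here. Cover just laid on: its top face is 3 mm higher.
- stud_tip (a point): Tip of the fixed upright stud, 15 mm above the seat. Shank 12.5 mm thick; above the seat a coarse two-start right-hand thread, 13 mm outside, 10 mm of travel per turn (clockwise from above = down), then a bare pilot: 7 mm thick, tapering to 4 mm over the last 2.5 mm.
- cover: Aluminium lid 62 (x) x 92 (y) x 13 mm with ten dark vent slots, 0.09 to 0.16 kg, open below: top 3 mm thick, skirt 10 mm deep, walls 2 mm, inside 58 x 88 mm (2 mm play round the collar). Origin: centre of the skirt's lower edge, z up. Starts skirt down on the bench, left or right of the amp. May be gripped across its 62 mm. Half a turn makes no difference. Home: origin 71 mm up.
- cover_top (a point): Centre of the cover's 17 mm hole, on its top face, 13 mm above the cover's origin.
- wing_nut: Brass wing nut, 0.05 to 0.08 kg. Flange 29 mm wide, 4 mm thick; hub 25 mm wide, up to 21 mm. Blind bore, open below, 18 mm deep: 15 mm wide mouth, thread ridges from 3 mm inside. Origin: centre of the underside, z up. Starts on its flange on the tray's floor, wings up. Lowered level on the stud it rests on the thread with its underside 5 to 10 mm above the seat.
- wings (a point): Middle of the blade, 27 mm above the nut's underside. It runs along the nut's x: 51 mm long, 9 mm thick (y); in the middle it spans 21 to 32 mm up, the round ears reach 36 mm. From resting on the thread: 0.6 to 1.3 turns to snug, the last 0.3 turn pressing the seal. Turns with under 0.1 N m until home, then steeply more: 0.15 to 0.35 N m is snug, over 0.45 forced. It stays put when let go.
- tray: Blue open parts tray, fixed, 120 (x) x 100 (y) mm, floor 3 mm thick, walls 12 mm high. Origin: centre of the underside. Holds wing nut, spacer and washer; on the other side of the amp from the cover.
- spacer: Bystander: brass rod 12 mm thick, 30 mm long, lying in the tray. Origin: below its middle, on the underside.
- washer: Bystander, not used: flat steel washer 24 mm wide, 4 mm thick, in the tray. Origin: centre of the underside.
- screwdriver: Bystander: red screwdriver, 170 mm long, lying near the robot.
- meter: Bystander: yellow multimeter 140 x 72 x 43 mm, lying near the robot. Origin: centre of the underside.
- reel: Bystander: grey solder reel, 60 mm wide, 44 mm high, beyond the amp. Origin: centre of the underside.
- jar: Bystander: glass jar with yellow lid, 84 mm wide, 110 mm high, beyond the amp. Origin: centre of the underside.

How it is judged:
By the outcome, as a careful person would: the job done as asked, in the order asked, and still so for the second after the job is handed in, with the robot touching nothing.
It also fails if it takes over 72 s, if anything falls off the work surface, if the arm or the gripper's body presses on something with over 40 N, if the wrist force passes 120 N, or if a joint passes its speed limit or range.

## Working session

There is one attempt and no reset: what is moved stays moved. The work goes in short steps, Python scripts to look and compute and a tool call to move; the robot and the scene stay as the last step left them, time stands still between calls to the robot, and variables do not carry over. Pictures are saved under pics/ and viewed, about 8 in all and at most 12, crops included, and the job is handed in when it is done.

Besides the shell and the picture viewer there is one more tool, called after "Request:" as name(argument=value, ...) on one line, values as JSON. apply_moves: Moves the arm, as the interface text tells. Shifts and turns lie within -1 to 1; 1 stands for 200 mm of shift or pi/2 rad of turn. Its arguments: {"type":"object","properties":{"steps":{"type":"array"},"newtons":{"type":"number"}},"required":["steps"]}

```bash
mkdir -p pics; python3 - <<'E'
from cell import ctrl, imaging
import cv2,numpy as np
o=ctrl.get_obs(); print(o)
for n in("top","side"):
    p,d=imaging.capture(n); np.savez(f'{n}0.npz',p=p,d=d); cv2.imwrite(f'pics/{n}0.png',p[:,:,::-1]); 
    i=imaging.camera_info(n); print(n,{k:np.round(v,4).tolist() for k,v in i.items()})
    print((d==0).mean())
E
```

```text
{'time_s': 0.0, 'joint_pos': array([-1.22858588e+00,  4.91592954e-01,  1.55946970e+00, -2.22560909e-05,
        1.09167152e+00, -1.05624815e-01]), 'qvel': array([ 8.26212970e-05, -4.86867581e-04,  5.05551501e-04,  4.12198517e-04,
       -1.64527362e-03, -7.87093989e-04]), 'tau': array([ 5.61042743e-04, -6.18437076e+01, -2.61592895e+01, -8.58595763e-05,
        4.04497026e-03,  6.29403985e-05]), 'tcp_pos': array([ 0.27056415, -0.56316198,  0.2417    ]), 'orientation': array([-0.5983007 ,  0.37681019, -0.37616742,  0.59878914]), 'contact_force': array([ 0.87361707, -0.14684744,  0.98553236]), 'ft_torque': array([ 0.00900502,  0.05089786, -0.02619797]), 'grip_width': 0.08529465674488797}
top {'fx': 440.2225, 'fy': 440.2225, 'cx': 283.7984, 'cy': 209.9899, 'dist': [0.0379, 0.0, 0.0, 0.0, 0.0], 'R': [[0.023, -0.9996, 0.0171], [-0.995, -0.0245, -0.0964], [0.0968, -0.0148, -0.9952]], 't': [-0.024, 0.5516, 1.0429]}
0.003915816326530612
side {'fx': 539.0112, 'fy': 539.0112, 'cx': 277.1476, 'cy': 207.9106, 'dist': [0.0214, 0.0, 0.0, 0.0, 0.0], 'R': [[0.9243, -0.3815, 0.0148], [-0.2373, -0.6044, -0.7605], [0.299, 0.6994, -0.6492]], 't': [-0.5278, 0.1922, 1.1711]}
0.003954081632653061
```

View pics/top0.png

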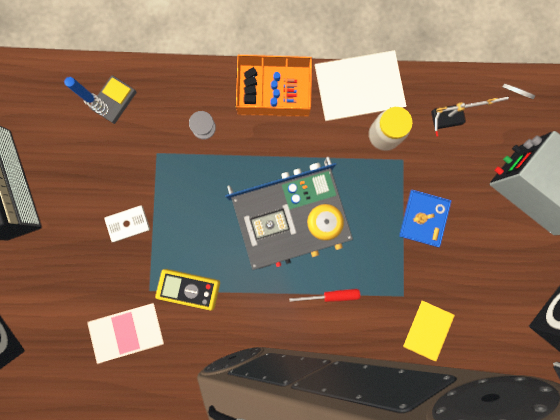

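View pics/side0.png

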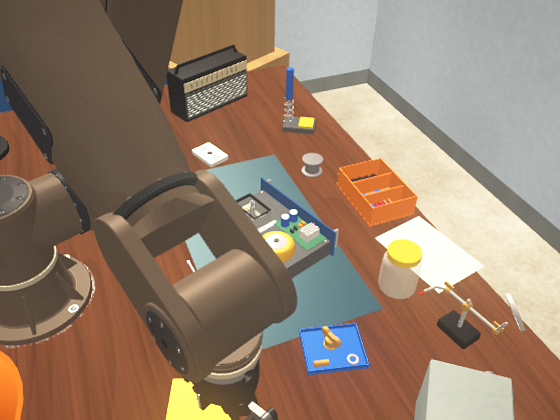

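```bash
cat > h.py <<'E'
import numpy as np,cv2
from cell import ctrl,imaging
from scipy.spatial.transform import Rotation as Ro
def ray(n,uv):
    i=imaging.camera_info(n); K=np.array([[i['fx'],0,i['cx']],[0,i['fy'],i['cy']],[0,0,1]])
    q=cv2.undistortPoints(np.float64(uv).reshape(-1,1,2),K,np.float64(i['dist'])).reshape(-1,2)
    R=np.array(i['R']);t=np.array(i['t'])
    return -R.T@t, np.c_[q,np.ones(len(q))]@R
def plane(n,uv,z):
    c,d=ray(n,uv); return c+d*((z-c[2])/d[:,2])[:,None]
def proj(n,X):
    i=imaging.camera_info(n); K=np.array([[i['fx'],0,i['cx']],[0,i['fy'],i['cy']],[0,0,1]])
    return cv2.projectPoints(np.float64(X).reshape(-1,3),cv2.Rodrigues(np.array(i['R']))[0],np.float64(i['t']),K,np.float64(i['dist']))[0].reshape(-1,2)
def rect(pts):  # world minAreaRect: centre, long-axis angle, sizes
    r=cv2.minAreaRect(np.float32(pts[:,:2]*1000)); b=cv2.boxPoints(r)
    e=[b[1]-b[0],b[2]-b[1]]; e=max(e,key=np.linalg.norm)
    return np.round(r[0],1),round(np.degrees(np.arctan2(e[1],e[0]))%180,1),np.round(sorted(r[1]),1)
E
python3 - <<'E'
from h import *
p=np.load('top0.npz')['p']
hsv=cv2.cvtColor(p,cv2.COLOR_RGB2HSV)
def big(m,x0,x1,y0,y1):
    k=np.zeros(m.shape,np.uint8);k[y0:y1,x0:x1]=m[y0:y1,x0:x1]*255
    cs=cv2.findContours(k,cv2.RETR_EXTERNAL,cv2.CHAIN_APPROX_NONE)[0]
    return max(cs,key=cv2.contourArea).reshape(-1,2)
c=big((hsv[...,1]<60)&(hsv[...,2]>120),95,160,195,250); print('cover',rect(plane('top',c,.013)))
t=big((hsv[...,0]>100)&(hsv[...,0]<125)&(hsv[...,1]>150)&(hsv[...,2]>90),390,470,180,255); print('tray',rect(plane('top',t,.012)))
b=big((hsv[...,0]>100)&(hsv[...,0]<125)&(hsv[...,1]>120),222,342,150,200)
f=plane('top',b,.07);print('panel',rect(f))
a=cv2.resize(p[150:275,222:357],None,fx=4,fy=4,interpolation=cv2.INTER_CUBIC)
a2=cv2.resize(p[185:250,398:456],None,fx=4,fy=4,interpolation=cv2.INTER_CUBIC)
a3=cv2.resize(p[195:250,98:156],None,fx=4,fy=4,interpolation=cv2.INTER_CUBIC)
im=np.zeros((500,772,3),np.uint8);im[:500,:540]=a;im[:260,540:772]=a2;im[270:490,540:772]=a3
cv2.imwrite('pics/z.png',im[:,:,::-1])
E
```

```text
cover (array([511.7, 369.7]), np.float32(110.1), array([64.5, 94.9]))
tray (array([ 542.3, -358.5]), np.float32(165.6), array([102.2, 120.6]))
panel (array([616.2,  -2.7]), np.float32(108.0), array([ 13.8, 272. ]))
```

View pics/z.png

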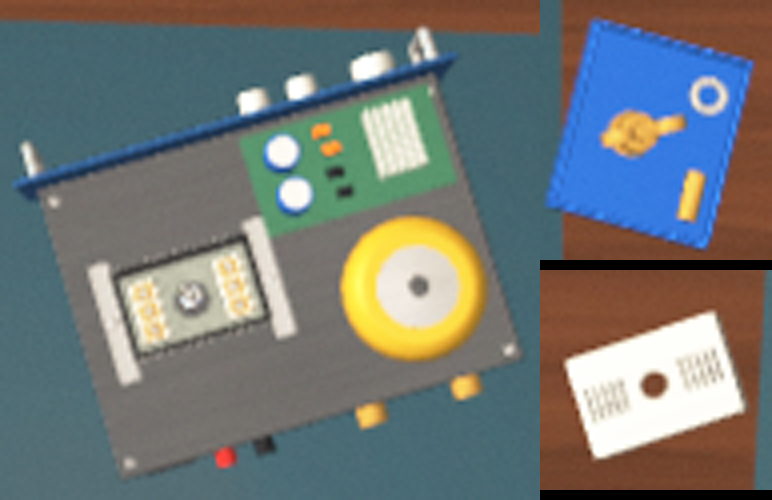

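```bash
python3 - <<'E'
from h import *
z=np.load('top0.npz');d=z['d']
def world(u,v):
    c,r=ray('top',[[u,v]]); return (c+r[0]*d[v,u])*1000   # r has unit cam-z
H=np.array([[world(u,v)[2] for u in range(240,300,2)] for v in range(202,250,2)]).round().astype(int)
for r in H: print(' '.join('%3d'%x for x in r))
Z=lambda u,v:(222+(u+.5)/4-.5,150+(v+.5)/4-.5)
q=[Z(118,275),Z(248,237),Z(272,320),Z(138,357)]
print('rimquad',rect(plane('top',q,.083)))
s=plane('top',[Z(191,297)],.098);print('stud tip',s*1000)
print('trayheights')
print(np.array([[round(world(u,v)[2]) for u in range(412,446,2)] for v in range(204,244,2)]))
n=lambda u,v:(398+(u-540+.5)/4-.5,185+(v+.5)/4-.5)
print('nut hub',plane('top',[n(632,133)],.03)*1000,'ears',plane('top',[n(608,140),n(682,123)],.037)*1000)
c=lambda u,v:(98+(u-540+.5)/4-.5,195+(v-270+.5)/4-.5)
print('coverhole',plane('top',[c(654,385)],.012)*1000)
o=ctrl.get_obs();print(Ro.from_quat(o['orientation']).as_matrix().round(3))
E
```

```text
42  39  42  39  45  45  46  46  47  44  46  46  42  43  46  44  45  46  47  47  44  47  46  45  51  51  52  75  72  49
 44  45  44  47  43  45  45  44  44  46  43  45  44  44  49  46  47  45  44  45  48  47  44  46  54  51  50  54  55  52
 41  46  45  45  41  49  44  44  45  45  46  44  43  43  45  47  45  49  46  46  47  45  49  47  52  55  53  52  51  44
 48  49  43  45  45  45  46  45  43  44  48  44  47  45  46  47  43  43  45  45  83  85  48  51  48  52  42  47  47  42
 40  45  45  44  45  47  47  47  46  44  44  45  49  46  47  47  45  86  87  89  56  47  81  49  47  44  44  47  44  46
 47  46  45  46  45  45  45  43  43  48  51  47  44  82  86  83  81  54  46  45  48  46  82  49  49  46  48 1091  45  45
 46  44  46  46  42  46  42  48  43  47  83  83  84  60  45  46  45  48  60  64  58  46  83  44  48  44  46  42  45  44
 46  45  46  46  49  45  79  83  83  82  53  49  45  44  51  47  45  50  61  61  61  43  79  50  48  46  42  47  45  43
 46  49  47  48  46  87  76  49  50  45  49  48  45  47  45  47  47  46  59  59  61  59  48  82  50  48  47  47  47  44
 50  47  46  46  46 
[... 3293 characters left out ...]
    1    2    4    2    3    1 1091   11   11
     1   13   -3]
 [   3    5    1    1    1    4    4    2    2    3    1   14   14    0
     2   14    2]
 [   5    5    2    8    4    4    4    2    7    2    3   11   13    4
     6    3   -2]
 [  -7   13   10   10    4    5    4    4    6    6    3    5   17    2
    12 1091    0]
 [   1    1   -2   -2    8   11   10 1091   -4    5    2    6    1    2
    13   -2   -2]]
nut hub [[ 540.68783312 -342.70174327   30.        ]] ears [[ 535.49813903 -325.96728346   37.        ]
 [ 546.86383421 -370.47959403   37.        ]]
coverhole [[511.33735099 371.27833542  12.        ]]
[[ 0.433 -0.     0.901]
 [-0.901  0.001  0.433]
 [-0.001 -1.     0.   ]]
```

```bash
cat >> h.py <<'E'
def chain(*W,start=None):
    """targets (x,y,z mm, phi deg = heading of tool x); prints scaled entries from pose to pose"""
    if start is None:
        o=ctrl.get_obs(); R=Ro.from_quat(o['orientation']).as_matrix()
        start=(*(o['tcp_pos']*1000),np.degrees(np.arctan2(R[1,0],R[0,0])))
    p=np.array(start,float); print('start',p.round(1))
    for w in W:
        w=np.array(w,float); f=np.radians(p[3]); d=w-p
        print(w,'->',[round(v/200,4) for v in (d[0]*np.cos(f)+d[1]*np.sin(f),-d[2],d[0]*np.sin(f)-d[1]*np.cos(f))],
          'twist',round(-d[3]/90,4),'rows>=',int(np.ceil(max(np.linalg.norm(d[:3])/50,abs(d[3])/8.59)))); p=w
def say():
    o=ctrl.get_obs();R=Ro.from_quat(o['orientation']).as_matrix()
    print(round(o['time_s'],2),(o['tcp_pos']*1000).round(1),'phi',np.degrees(np.arctan2(R[1,0],R[0,0])).round(2),'tilt',R[2].round(3),'w',round(o['grip_width']*1000,1),'F',o['contact_force'].round(1),'T',o['ft_torque'].round(2),'j',o['joint_pos'].round(2))
E
python3 -c "
from h import *
chain((420,-420,242,-40),(550,-250,242,-10),(600,-70,242,20),(570,120,242,20),(540,280,242,20),(511.5,370.5,120,20))"
```

```text
start [ 270.6 -563.2  241.8  -64.3]
[ 420. -420.  242.  -40.] -> [np.float64(-0.3218), np.float64(-0.0012), np.float64(-0.9834)] twist -0.2705 rows>= 5
[ 550. -250.  242.  -10.] -> [np.float64(-0.0484), np.float64(-0.0), np.float64(-1.0689)] twist -0.3333 rows>= 5
[600. -70. 242.  20.] -> [np.float64(0.0899), np.float64(-0.0), np.float64(-0.9297)] twist -0.3333 rows>= 4
[570. 120. 242.  20.] -> [np.float64(0.184), np.float64(-0.0), np.float64(-0.944)] twist -0.0 rows>= 4
[540. 280. 242.  20.] -> [np.float64(0.1327), np.float64(-0.0), np.float64(-0.8031)] twist -0.0 rows>= 4
[511.5 370.5 120.   20. ] -> [np.float64(0.0209), np.float64(0.61), np.float64(-0.4739)] twist -0.0 rows>= 4
```

```bash
sed -i 's/d\[0\]\*np.sin(f)-d\[1\]\*np.cos(f))/-d[0]*np.sin(f)+d[1]*np.cos(f))/; s/round(v\/200,4)/round(float(v)\/200,4)/' h.py
```

Request:
apply_moves(steps=[[[-0.32,0,0.98],-0.27,0],[[-0.32,0,0.98],-0.27,0],[[-0.32,0,0.98],-0.27,0],[[-0.32,0,0.98],-0.27,0],[[-0.32,0,0.98],-0.27,0],[[-0.32,0,0.98],-0.27,0]])

```text
time_s: 0.7
tcp_pos: [0.4205, -0.4198, 0.2421]
orientation: [-0.665, 0.241, -0.241, 0.665]
contact_force: [-0.7, -1.0, 0.4]
grip_width: 0.0854
```

Request:
apply_moves(steps=[[[-0.05,0,1],-0.333,0],[[-0.05,0,1],-0.333,0],[[-0.05,0,1],-0.333,0],[[-0.05,0,1],-0.333,0],[[-0.05,0,1],-0.333,0]])

```text
time_s: 1.2
tcp_pos: [0.5425, -0.2585, 0.2421]
orientation: [-0.704, 0.06, -0.06, 0.705]
contact_force: [0.1, -0.6, 0.2]
grip_width: 0.0855
```

Request:
apply_moves(steps=[[[0.09,0,0.93],-0.333,0],[[0.09,0,0.93],-0.333,0],[[0.09,0,0.93],-0.333,0],[[0.09,0,0.93],-0.333,0],[[0.09,0,0.93],-0.333,0]])

```text
time_s: 1.7
tcp_pos: [0.5913, -0.0795, 0.2421]
orientation: [-0.696, -0.123, 0.124, 0.696]
contact_force: [-0.9, -0.0, -0.8]
grip_width: 0.0854
```

Request:
apply_moves(steps=[[[0.18,0,0.95],0,0],[[0.18,0,0.95],0,0],[[0.18,0,0.95],0,0],[[0.18,0,0.95],0,0],[[0.18,0,0.95],0,0]])

```text
time_s: 2.2
tcp_pos: [0.5594, 0.1114, 0.2423]
orientation: [-0.696, -0.122, 0.123, 0.696]
contact_force: [-0.0, -1.2, 0.1]
grip_width: 0.085
```

Request:
apply_moves(steps=[[[0.13,0,0.8],0,0],[[0.13,0,0.8],0,0],[[0.13,0,0.8],0,0],[[0.13,0,0.8],0,0],[[0.13,0,0.8],0,0]])

```text
time_s: 2.7
tcp_pos: [0.5305, 0.2684, 0.242]
orientation: [0.697, 0.122, -0.122, -0.696]
contact_force: [0.9, -0.1, -0.8]
grip_width: 0.0853
```

```bash
python3 -c "
from h import *
say()
chain((511.5,370.5,120,20.1),(511.5,370.5,8,20.1))"
```

```text
2.7 [530.5 268.4 242. ] phi 19.9 tilt [-0. -1. -0.] w 85.3 F [ 0.9 -0.1 -0.8] T [-0.05  0.01  0.  ] j [ 0.36  0.45  1.64 -0.    1.06  0.01]
start [530.5 268.4 242.   19.9]
[511.5 370.5 120.   20.1] -> [0.0843, 0.6098, 0.5123] twist -0.0022 rows>= 4
[511.5 370.5   8.   20.1] -> [0.0, 0.56, 0.0] twist -0.0 rows>= 3
```

Request:
apply_moves(steps=[[[0.084,0.61,0.512],-0.002,0],[[0.084,0.61,0.512],-0.002,0],[[0.084,0.61,0.512],-0.002,0],[[0.084,0.61,0.512],-0.002,0],[[0.084,0.61,0.512],-0.002,0],[[0.084,0.61,0.512],-0.002,0]])

```text
time_s: 3.3
tcp_pos: [0.5125, 0.3691, 0.1215]
orientation: [-0.696, -0.123, 0.122, 0.696]
contact_force: [-0.9, 0.4, 0.0]
grip_width: 0.0851
```

```bash
python3 -c "
from h import *
say()
chain((511.5,370.5,8,20.1))
p,d=imaging.capture('top');cv2.imwrite('pics/a.png',cv2.resize(p[150:280,50:230],None,fx=4,fy=4,interpolation=2)[:,:,::-1])"
```

```text
3.3 [512.5 369.1 121.5] phi 19.97 tilt [ 0.001 -1.    -0.   ] w 85.1 F [-0.9  0.4  0. ] T [-0.02 -0.05  0.02] j [ 0.52  0.63  1.66 -0.    0.85  0.17]
start [512.5 369.1 121.5  20. ]
[511.5 370.5   8.   20.1] -> [-0.0024, 0.5673, 0.0081] twist -0.0014 rows>= 3
```

Request:
apply_moves(steps=[[[0,0.3,0],0,0],[[0,0.5,0],0,0],[[0,0.54,0],0,0],[[0,0.56,0],0,0],[[0,0.56,0],0,0],[[0,0.56,0],0,0]])

```text
time_s: 3.95
tcp_pos: [0.5122, 0.3713, 0.0107]
orientation: [-0.696, -0.124, 0.122, 0.697]
contact_force: [0.8, 0.2, 0.4]
grip_width: 0.0857
```

Request:
apply_moves(steps=[[[0,0,0],0,0.2],[[0,0,0],0,0.3],[[0,0,0],0,0.4],[[0,0,0],0,0.5],[[0,0,0],0,0.5],[[0,0,0],0,0.5],[[0,0,0],0,0.5]], newtons=40)

```text
time_s: 4.65
tcp_pos: [0.5115, 0.3712, 0.01]
orientation: [-0.696, -0.124, 0.123, 0.696]
contact_force: [-2.8, -1.5, 11.4]
grip_width: 0.061
```

```bash
python3 -c "
from h import *
say()"
```

```text
4.65 [511.5 371.2  10. ] phi 20.09 tilt [ 0.002 -1.     0.   ] w 61.0 F [-2.8 -1.5 11.4] T [-0.3   0.31  0.03] j [ 0.52  0.79  1.71 -0.    0.64  0.17]
```

Request:
apply_moves(steps=[[[0,-0.1,0],0,0.5],[[0,-0.35,0],0,0.5],[[0,-0.6,0],0,0.5],[[0,-0.6,0],0,0.5],[[0,-0.6,0],0,0.5],[[0,-0.6,0],0,0.5]])

```text
time_s: 5.25
tcp_pos: [0.5104, 0.3706, 0.1273]
orientation: [0.696, 0.123, -0.124, -0.696]
contact_force: [-0.5, 0.6, -0.9]
grip_width: 0.0605
```

```bash
python3 -c "
from h import *
say()
chain((535,200,132,20),(513,21.5,132,17.5))"
```

```text
5.25 [510.4 370.6 127.3] phi 20.08 tilt [-0.002 -1.    -0.   ] w 60.5 F [-0.5  0.6 -0.9] T [ 0.02  0.02 -0.  ] j [ 0.52  0.63  1.65 -0.    0.86  0.17]
start [510.4 370.6 127.3  20.1]
[535. 200. 132.  20.] -> [-0.1776, -0.0235, -0.8434] twist 0.0009 rows>= 4
[513.   21.5 132.   17.5] -> [-0.4086, -0.0, -0.8011] twist 0.0278 rows>= 4
```

Request:
apply_moves(steps=[[[-0.178,-0.02,-0.843],0,0.5],[[-0.178,-0.02,-0.843],0,0.5],[[-0.178,-0.02,-0.843],0,0.5],[[-0.178,-0.02,-0.843],0,0.5],[[-0.178,-0.02,-0.843],0,0.5]])

```text
time_s: 5.75
tcp_pos: [0.5354, 0.1975, 0.1308]
orientation: [0.697, 0.121, -0.123, -0.696]
contact_force: [-0.2, 0.9, -2.2]
grip_width: 0.0612
```

Request:
apply_moves(steps=[[[-0.409,0,-0.8],0.028,0.5],[[-0.409,0,-0.8],0.028,0.5],[[-0.409,0,-0.8],0.028,0.5],[[-0.409,0,-0.8],0.028,0.5],[[-0.409,0,-0.8],0.028,0.5],[[-0.409,0,-0.8],0.028,0.5],[[-0.409,0,-0.8],0.028,0.5]])

```text
time_s: 6.45
tcp_pos: [0.5135, 0.0232, 0.1317]
orientation: [-0.699, -0.108, 0.109, 0.699]
contact_force: [0.7, 0.8, -2.0]
grip_width: 0.0609
```

```bash
python3 -c "
from h import *
say()
p,d=imaging.capture('top');s,_=imaging.capture('side')
np.savez('b.npz',p=p,s=s,d=d)
a=cv2.resize(p[150:270,210:330],None,fx=3.3,fy=3.3,interpolation=2);b=cv2.resize(s[150:270,190:310],None,fx=3.3,fy=3.3,interpolation=2)
cv2.imwrite('pics/b.png',np.hstack([a,b])[:,:,::-1])"
```

```text
6.45 [513.5  23.2 131.7] phi 17.62 tilt [-0.001 -1.     0.   ] w 60.9 F [ 0.7  0.8 -2. ] T [0.02 0.   0.07] j [-0.08  0.49  1.94  0.    0.71 -0.39]
```

View pics/b.png

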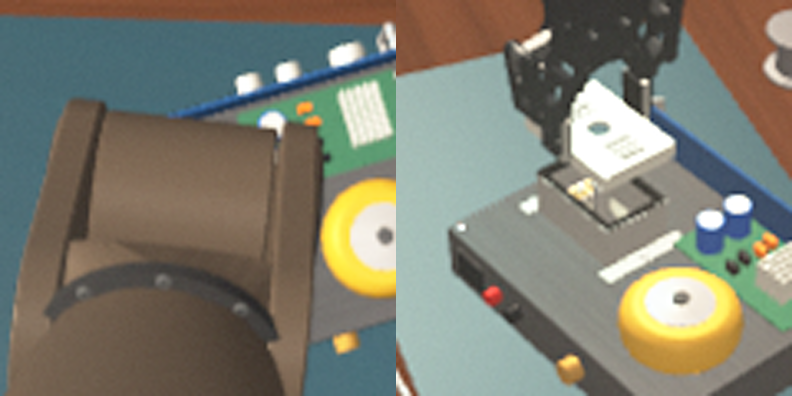

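```bash
python3 - <<'E'
from h import *
z=np.load('b.npz');s=z['s'];s0=np.load('side0.npz')['p']
g=cv2.cvtColor(s,cv2.COLOR_RGB2GRAY)
print(g[181:198:1,240:264])
f=lambda m,x,y,w,h,k:cv2.resize(m[y:y+h,x:x+w],None,fx=k,fy=k,interpolation=2)
cv2.imwrite('pics/c.png',np.hstack([f(s,235,170,45,50,8),f(s0,225,185,45,50,8)])[:,:,::-1])
for n,zz in(('hole nominal',(513.5,23.2,134.7)),('stud tip',(513,21.5,99))): print(n,proj('side',np.array(zz)/1000))
E
```

```text
[[ 62  60  53 161 246 248 248 242 250 255 255 255 255 255 255 255 255 255
  255 200  45  52  60  58]
 [ 61  59  52 189 254 240 214 212 250 255 255 255 255 255 255 255 255 255
  255 255 206  82  49  54]
 [ 63  60  74 186 239 218 250 253 247 251 253 255 255 255 255 255 255 255
  255 255 255 254 137  45]
 [ 67  59  83 193 240 228 250 250 246 255 255 255 255 255 255 255 255 255
  255 255 255 255 255 198]
 [ 62  82 126 201 246 237 248 255 255 255 255 255 255 255 255 255 255 255
  255 255 255 255 255 255]
 [ 68 147 199 191 252 255 255 255 255 255 252 246 249 254 255 255 255 255
  255 255 255 255 255 255]
 [102 155 177 235 255 255 255 255 252 207 167 167 169 180 240 255 255 255
  255 255 255 255 255 255]
 [118 139 120 248 255 255 255 255 177 152 155 150 155 150 184 254 255 255
  255 255 255 255 255 255]
 [115 142 114 245 255 255 255 255 208 147 150 152 149 143 203 255 255 255
  255 255 255 255 255 255]
 [116 141 116 243 255 255 255 255 255 238 185 184 203 226 252 255 255 255
  255 252 254 255 255 255]
 [115 141 117 244 255 255 255 255 255 255 255 255 255 255 255 255 255 252
  239 230 238 255 255 255]
 [116 139 118 242 255 255 255 255 255 255 255 255 255 255 255 253 243 232
  221 238 250 254 250 255]
 [111 143 118 242 255 255 255 255 255 255 255 255 255 251 239 229 221 241
  252 255 240 241 248 255]
 [106 145 117 245 255 255 255 255 255 255 255 255 255 243 220 240 251 255
  242 244 247 252 246 252]
 [104 142 118 247 255 255 255 255 255 255 255 255 255 255 251 246 241 242
  247 253 242 243 239 224]
 [112 145 120 208 255 255 255 255 255 255 255 255 255 255 255 254 244 251
  240 243 232 201 215 248]
 [133 144 127 143 219 255 255 255 255 255 255 255 255 255 255 255 255 250
  229 200 215 248 255 255]]
hole nominal [[251.30151761 188.0677271 ]]
stud tip [[251.60063137 200.36781675]]
```

View pics/c.png

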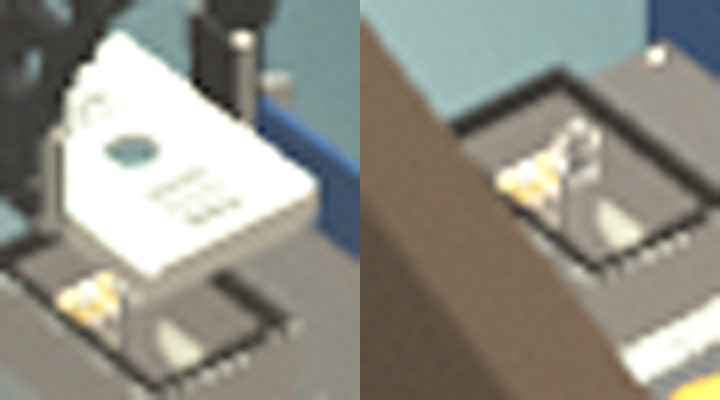

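```bash
python3 - <<'E'
from h import *
q=np.array([[(560-360),68],[(718-360),200],[(600-360),268]])/8+[225-.44,185-.44]
w=plane('side',q,.083)*1000;print(w.round(1),'mid',(w[0]+w[2])/2)
d=w[1]-w[0];print('long',np.linalg.norm(d),np.degrees(np.arctan2(d[1],d[0]))%180)
d=w[2]-w[1];print('short',np.linalg.norm(d),np.degrees(np.arctan2(d[1],d[0]))%180)
print('tip side',plane('side',[[ (580-360)/8+224.56,135/8+184.56]],.097)*1000)
# seal mask in top view
p=np.load('top0.npz')['p'];g=cv2.cvtColor(p,cv2.COLOR_RGB2GRAY)
m=np.zeros(g.shape,np.uint8);m[200:245,243:296]=(g[200:245,243:296]<62)*255
n,l,st,c=cv2.connectedComponentsWithStats(m,connectivity=8);k=1+np.argmax(st[1:,4]);print(st[k])
ys,xs=np.nonzero(l==k);print('seal top',rect(plane('top',np.c_[xs,ys],.083)))
print('hole side',plane('side',[[251.4,188.2]],.1347)*1000)
# amp body yaw from panel
E
```

```text
[[524.6  67.8  83. ]
 [546.6  -7.5  83. ]
 [503.5 -23.1  83. ]] mid [514.02958537  22.32480126  83.        ]
long 78.48508433444212 106.29055290927597
short 45.85499304632281 19.890430683256056
tip side [[513.44391834  19.66795315  97.        ]]
[275 211   2   1   2]
seal top (array([543.7,   9. ]), np.float32(91.4), array([0. , 2.3]))
hole side [[513.54096587  22.65270592 134.7       ]]
```

```bash
python3 -c "
from h import *
imaging.capture('side');say()
chain((513.4,21.6,99,17.7),(513.4,21.6,89,17.7))"
```

```text
6.6 [513.6  23.1 132.1] phi 17.65 tilt [-0. -1.  0.] w 60.7 F [-0.1 -1.  -2.2] T [ 0.04 -0.04  0.01] j [-0.08  0.49  1.94 -0.    0.71 -0.39]
start [513.6  23.1 132.1  17.7]
[513.4  21.6  99.   17.7] -> [-0.0031, 0.1653, -0.007] twist -0.0005 rows>= 1
[513.4  21.6  89.   17.7] -> [0.0, 0.05, 0.0] twist -0.0 rows>= 1
```

Request:
apply_moves(steps=[[[-0.003,0,-0.007],0,0.5],[[-0.003,0.08,-0.007],0,0.5],[[-0.003,0.13,-0.007],0,0.5],[[-0.003,0.165,-0.007],0,0.5],[[-0.003,0.165,-0.007],0,0.5]])

```text
time_s: 7.1
tcp_pos: [0.5131, 0.0205, 0.0984]
orientation: [-0.699, -0.107, 0.109, 0.699]
contact_force: [1.1, -0.2, -0.1]
grip_width: 0.0603
```

Request:
apply_moves(steps=[[[0,0.015,0],0,0.5],[[0,0.03,0],0,0.5],[[0,0.05,0],0,0.5],[[0,0.05,0],0,0.5]])

```text
time_s: 7.5
tcp_pos: [0.5133, 0.0205, 0.0889]
orientation: [-0.699, -0.108, 0.108, 0.699]
contact_force: [0.1, 0.4, -0.4]
grip_width: 0.0608
```

```bash
python3 -c "
from h import *
say()
p,d=imaging.capture('side')
cv2.imwrite('pics/d.png',cv2.resize(p[160:245,205:305],None,fx=6,fy=6,interpolation=2)[:,:,::-1])"
```

```text
7.5 [513.3  20.5  88.9] phi 17.56 tilt [-0. -1.  0.] w 60.8 F [ 0.1  0.4 -0.4] T [0.01 0.04 0.  ] j [-0.09  0.56  1.98 -0.    0.61 -0.4 ]
```

View pics/d.png

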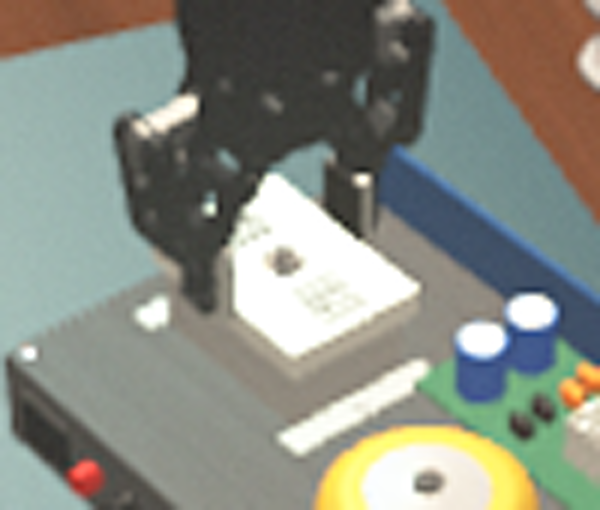

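Request:
apply_moves(steps=[[[0,0.01,0],0,0.5],[[0,0.02,0],0,0.5],[[0,0.024,0],0,0.5],[[0,0.024,0],0,0.5]])

```text
time_s: 7.95
tcp_pos: [0.5133, 0.0205, 0.0844]
orientation: [0.699, 0.108, -0.108, -0.699]
contact_force: [-0.4, 1.4, -1.7]
grip_width: 0.0608
```

```bash
python3 -c "
from h import *
say()"
```

```text
7.95 [513.3  20.5  84.4] phi 17.55 tilt [-0. -1.  0.] w 60.8 F [-0.4  1.4 -1.7] T [-0.03  0.04 -0.04] j [-0.09  0.56  1.98 -0.    0.6  -0.4 ]
```

Near contact; release gently, then rise and look.

Request:
apply_moves(steps=[[[0,0.005,0],0,0.4],[[0,0.005,0],0,0.3],[[0,0.005,0],0,0.15],[[0,0.005,0],0,0],[[0,0.005,0],0,0],[[0,0.005,0],0,0]])

```text
time_s: 8.55
tcp_pos: [0.5134, 0.0205, 0.0835]
orientation: [0.699, 0.108, -0.108, -0.699]
contact_force: [0.2, -0.1, 0.2]
grip_width: 0.0853
```

Request:
apply_moves(steps=[[[0,-0.1,0],0,0],[[0,-0.35,0],0,0],[[0,-0.6,0],0,0],[[0,-0.6,-0.3],0,0],[[0,-0.6,-0.6],0,0],[[0,-0.6,-0.9],0,0],[[0,-0.6,-0.95],0,0],[[0,-0.6,-0.95],0,0],[[0,-0.6,-0.95],0,0]])

```text
time_s: 9.45
tcp_pos: [0.5704, -0.1613, 0.2031]
orientation: [-0.699, -0.107, 0.108, 0.699]
contact_force: [0.1, -0.3, -0.4]
grip_width: 0.0853
```

```bash
python3 - <<'E'
from h import *
say()
p,d=imaging.capture('top');np.savez('top1.npz',p=p,d=d)
hsv=cv2.cvtColor(p,cv2.COLOR_RGB2HSV);m=np.zeros(d.shape,np.uint8)
m[200:248,243:297]=((hsv[...,1]<60)&(hsv[...,2]>205))[200:248,243:297]*255
cs=cv2.findContours(m,cv2.RETR_EXTERNAL,cv2.CHAIN_APPROX_NONE)[0];c=max(cs,key=cv2.contourArea).reshape(-1,2)
print('cover',rect(plane('top',c,.087)))
c0,r=ray('top',c);k=np.zeros_like(m);cv2.fillPoly(k,[c],1);k=cv2.erode(k,np.ones((5,5)));ys,xs=np.nonzero(k)
c0,r=ray('top',np.c_[xs,ys].astype(float));W=(c0+r*d[ys,xs][:,None])*1000
ok=abs(W[:,2]-87)<8;A=np.c_[W[ok,:2]-[513,21],np.ones(ok.sum())];print('plane fit',np.linalg.lstsq(A,W[ok,2],rcond=None)[0].round(3),ok.mean())
a=cv2.resize(p[195:255,235:305],None,fx=5.5,fy=5.5,interpolation=2);b=cv2.resize(p[185:245,395:465],None,fx=5.5,fy=5.5,interpolation=2)
cv2.imwrite('pics/e.png',np.hstack([a,b])[:,:,::-1])
E
```

```text
9.45 [ 570.4 -161.3  203.1] phi 17.46 tilt [-0.001 -1.     0.001] w 85.3 F [ 0.1 -0.3 -0.4] T [-0.05 -0.03 -0.  ] j [-0.39  0.49  1.68  0.    0.97 -0.69]
cover (array([511.8,  22. ]), np.float32(108.1), array([ 68.7, 103.1]))
plane fit [6.000e-03 4.000e-03 8.683e+01] 0.9449244060475162
```

View pics/e.png

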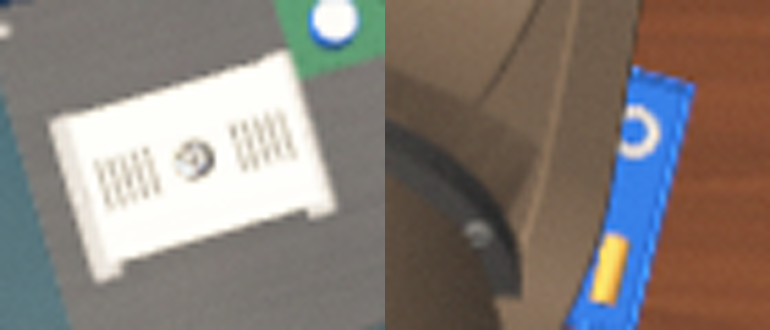

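```bash
python3 - <<'E'
from h import *
z=np.load('top0.npz');d=z['d'];p=z['p']
hsv=cv2.cvtColor(p,cv2.COLOR_RGB2HSV)
m=((hsv[...,0]<30)&(hsv[...,1]>90)&(hsv[...,2]>120))
ys,xs=np.mgrid[200:232,408:434];ys=ys.ravel();xs=xs.ravel();k=m[ys,xs];ys=ys[k];xs=xs[k]
c,r=ray('top',np.c_[xs,ys].astype(float));W=(c+r*d[ys,xs][:,None])*1000
for lo in(4,30):
    w=W[(W[:,2]>lo)&(W[:,2]<44)];print(lo,len(w),rect(w/1000),w.mean(0).round(1))
w=W[(W[:,2]>30)&(W[:,2]<44)]
e=np.linalg.svd(w[:,:2]-w[:,:2].mean(0))[2][0];print('pca',np.degrees(np.arctan2(e[1],e[0]))%180)
w=W[(W[:,2]>15)&(W[:,2]<29)];print('hub',w.mean(0))
z=np.load('side0.npz');d=z['d'];p=z['p'];hsv=cv2.cvtColor(p,cv2.COLOR_RGB2HSV)
cv2.imwrite('pics/f.png',cv2.resize(p[315:380,290:380],None,fx=7,fy=7,interpolation=2)[:,:,::-1])
E
```

```text
4 118 (array([ 542.7, -348.3]), np.float32(127.9), array([22.3, 45.4])) [ 541.5 -346.9   28.8]
30 68 (array([ 540.9, -348.8]), np.float32(105.3), array([ 8.7, 48. ])) [ 540.7 -346.9   35.9]
pca 105.37018445426443
hub [ 541.48647022 -347.80985996   22.90794482]
```

View pics/f.png

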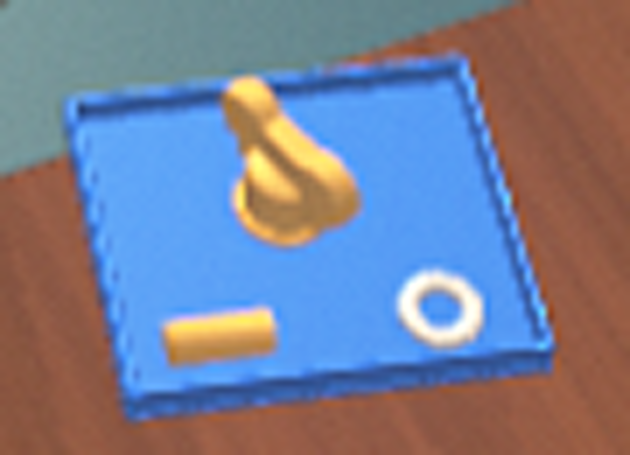

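```bash
python3 -c "
from h import *
chain((541,-348.5,100,15.3))"
```

```text
start [ 570.3 -160.4  203.2   17.5]
[ 541.  -348.5  100.    15.3] -> [-0.4231, 0.516, -0.8528] twist 0.0248 rows>= 5
```

Request:
apply_moves(steps=[[[-0.2,0,-0.4],0.025,0.4],[[-0.423,0.2,-0.853],0.025,0.79],[[-0.423,0.4,-0.853],0.025,0.79],[[-0.423,0.516,-0.853],0.025,0.79],[[-0.423,0.516,-0.853],0.025,0.79],[[-0.423,0.516,-0.853],0.025,0.79],[[-0.423,0.516,-0.853],0.025,0.79],[[-0.423,0.516,-0.853],0.025,0.79],[[-0.423,0.516,-0.853],0.025,0.79]])

```text
time_s: 10.4
tcp_pos: [0.5423, -0.3478, 0.1018]
orientation: [0.701, 0.095, -0.094, -0.7]
contact_force: [-0.4, 0.0, 0.7]
grip_width: 0.0181
```

```bash
python3 -c "
from h import *
say()
chain((541,-348.5,60,15.3))
p,d=imaging.capture('side')
cv2.imwrite('pics/g.png',cv2.resize(p[240:385,270:400],None,fx=4,fy=4,interpolation=2)[:,:,::-1])
print(proj('side',np.array([[541,-348.5,100],[541,-348.5,89],[541,-348.5,39]])/1000))"
```

```text
10.4 [ 542.3 -347.8  101.8] phi 15.4 tilt [ 0.001 -1.    -0.002] w 18.1 F [-0.4  0.   0.7] T [-0.01  0.   -0.03] j [-0.67  0.67  1.64  0.    0.83 -0.94]
start [ 542.3 -347.8  101.8   15.4]
[ 541.  -348.5   60.    15.3] -> [-0.0073, 0.2092, -0.0016] twist 0.0011 rows>= 1
[[333.30682255 312.42283375]
 [332.83593252 316.08120731]
 [330.77586293 332.09865825]]
```

View pics/g.png

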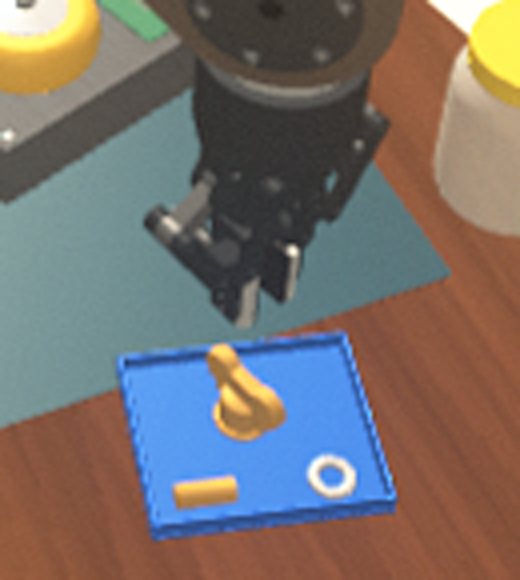

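Request:
apply_moves(steps=[[[-0.003,0.1,0],0,0.79],[[-0.003,0.2,0],0,0.79],[[-0.003,0.27,0],0,0.79],[[-0.003,0.27,0],0,0.79]])

```text
time_s: 10.85
tcp_pos: [0.5405, -0.3482, 0.045]
orientation: [-0.7, -0.094, 0.095, 0.701]
contact_force: [-0.6, 0.9, -0.3]
grip_width: 0.018
```

```bash
python3 -c "
from h import *
say()
p,d=imaging.capture('side')
cv2.imwrite('pics/h.png',cv2.resize(p[290:375,290:370],None,fx=6,fy=6,interpolation=2)[:,:,::-1])
"
```

```text
10.85 [ 540.5 -348.2   45. ] phi 15.33 tilt [-0.001 -1.     0.002] w 18.0 F [-0.6  0.9 -0.3] T [-0.04  0.04 -0.  ] j [-0.67  0.75  1.67 -0.    0.73 -0.94]
```

View pics/h.png

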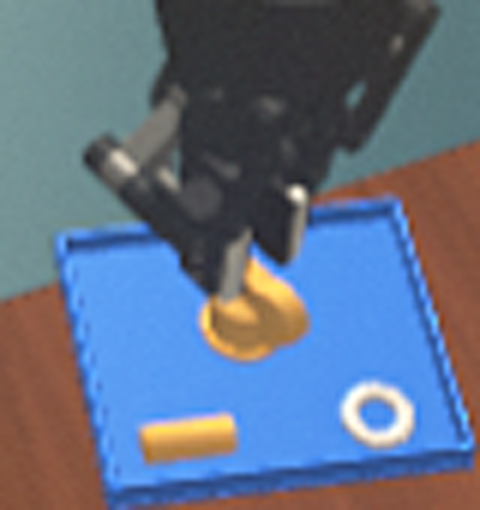

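Request:
apply_moves(steps=[[[0,0.02,0],0,0.79],[[0,0.035,0],0,0.79],[[0,0.045,0],0,0.79],[[0,0.045,0],0,0.79]])

```text
time_s: 11.3
tcp_pos: [0.5409, -0.349, 0.0373]
orientation: [0.701, 0.094, -0.094, -0.701]
contact_force: [0.5, 0.4, 0.5]
grip_width: 0.018
```

Request:
apply_moves(steps=[[[0,0.004,0],0,0.79],[[0,0.008,0],0,0.79],[[0,0.008,0],0,0.79]])

```text
time_s: 11.6
tcp_pos: [0.5409, -0.349, 0.0357]
orientation: [0.701, 0.094, -0.094, -0.701]
contact_force: [-0.0, 0.0, 0.5]
grip_width: 0.0181
```

Close on the blade.

Request:
apply_moves(steps=[[[0,0,0],0,0.86],[[0,0,0],0,0.92],[[0,0,0],0,1],[[0,0,0],0,1],[[0,0,0],0,1]], newtons=50)

```text
time_s: 12.1
tcp_pos: [0.541, -0.349, 0.0359]
orientation: [0.701, 0.094, -0.094, -0.701]
contact_force: [-1.0, 0.8, 2.5]
grip_width: 0.0075
```

Request:
apply_moves(steps=[[[0,-0.05,0],0,1],[[0,-0.2,0],0,1],[[0,-0.4,0],0,1],[[0,-0.6,0],0,1],[[0,-0.6,0],0,1],[[0,-0.6,0],0,1]])

```text
time_s: 12.7
tcp_pos: [0.541, -0.3491, 0.1568]
orientation: [0.701, 0.095, -0.094, -0.7]
contact_force: [-1.0, -0.1, -1.4]
grip_width: 0.0072
```

```bash
python3 - <<'E'
from h import *
say()
chain((570,-170,156,80),(513.4,21.6,156,140))
p,d=imaging.capture('side');hsv=cv2.cvtColor(p,cv2.COLOR_RGB2HSV)
np.savez('i.npz',p=p,d=d)
cv2.imwrite('pics/i.png',cv2.resize(p[250:350,280:390],None,fx=6,fy=6,interpolation=2)[:,:,::-1])
E
```

```text
12.7 [ 541.  -349.1  156.8] phi 15.31 tilt [ 0.001 -1.    -0.002] w 7.2 F [-1.  -0.1 -1.4] T [-0.02 -0.02  0.06] j [-0.68  0.61  1.6  -0.    0.94 -0.94]
start [ 541.  -349.1  156.8   15.3]
[ 570. -170.  156.   80.] -> [0.3762, 0.004, 0.8253] twist -0.7188 rows>= 8
[513.4  21.6 156.  140. ] -> [0.8943, -0.0, 0.4451] twist -0.6667 rows>= 7
```

View pics/i.png

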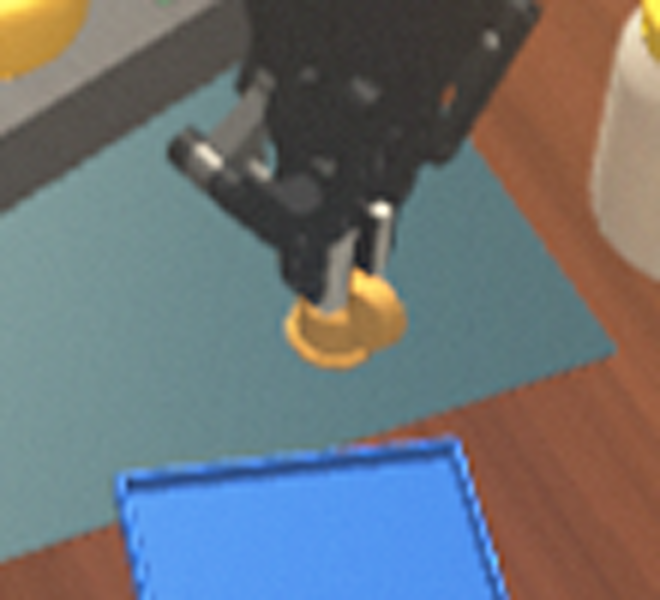

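```bash
python3 - <<'E'
from h import *
p=np.load('i.npz')['p'];hsv=cv2.cvtColor(p,cv2.COLOR_RGB2HSV)
m=np.zeros(p.shape[:2],bool);m[290:315,322:352]=((hsv[...,0]<25)&(hsv[...,1]>100)&(hsv[...,2]>100))[290:315,322:352]
ys,xs=np.nonzero(m);print('mask L,R,T,B',xs.min(),xs.max(),ys.min(),ys.max())
for v in range(ys.min(),ys.max()+1,2): print(v,xs[ys==v].min(),xs[ys==v].max())
C=np.array([541,-349.1,156.8-32.9]);a=np.linspace(0,2*np.pi,73)
for z in(0,4):
    q=proj('side',(C+np.c_[14.5*np.cos(a),14.5*np.sin(a),0*a+z])/1000);print('flange',z,q.min(0),q.max(0))
b=np.array([-np.sin(np.radians(15.3)),np.cos(np.radians(15.3)),0])
print('ear ends',proj('side',np.array([C+s*25.5*b+[0,0,h] for s in(-1,1) for h in(24,30,36)])/1000).round(1))
print('1mm along blade',proj('side',np.array([C,C+b])/1000))
E
```

```text
mask L,R,T,B 328 347 294 310
294 339 339
296 338 342
298 338 344
300 330 346
302 329 346
304 328 346
306 328 345
308 330 341
310 332 339
flange 0 [326.72915883 298.49818809] [342.27994585 310.7014443 ]
flange 4 [326.88791299 297.11406309] [342.47892471 309.31780963]
ear ends [[345.1 304.8]
 [345.4 302.7]
 [345.8 300.5]
 [326.3 287.7]
 [326.6 285.5]
 [326.8 283.4]]
1mm along blade [[334.49968676 304.53233068]
 [334.13819283 304.19625528]]
```

Request:
apply_moves(steps=[[[0.376,0,0.825],-0.719,1],[[0.376,0,0.825],-0.719,1],[[0.376,0,0.825],-0.719,1],[[0.376,0,0.825],-0.719,1],[[0.376,0,0.825],-0.719,1],[[0.376,0,0.825],-0.719,1],[[0.376,0,0.825],-0.719,1],[[0.376,0,0.825],-0.719,1],[[0.376,0,0.825],-0.719,1],[[0.376,0,0.825],-0.719,1]])

```text
time_s: 13.75
tcp_pos: [0.5695, -0.1699, 0.1547]
orientation: [-0.542, -0.454, 0.454, 0.543]
contact_force: [0.6, 0.6, -0.4]
grip_width: 0.0072
```

Request:
apply_moves(steps=[[[0.894,0,0.445],-0.667,1],[[0.894,0,0.445],-0.667,1],[[0.894,0,0.445],-0.667,1],[[0.894,0,0.445],-0.667,1],[[0.894,0,0.445],-0.667,1],[[0.894,0,0.445],-0.667,1],[[0.894,0,0.445],-0.667,1],[[0.894,0,0.445],-0.667,1],[[0.894,0,0.445],-0.667,1]])

```text
time_s: 14.65
tcp_pos: [0.5132, 0.0214, 0.1554]
orientation: [-0.243, -0.664, 0.664, 0.244]
contact_force: [0.4, -0.6, -0.5]
grip_width: 0.0078
```

```bash
python3 - <<'E'
from h import *
p,d=imaging.capture('side');np.savez('j.npz',p=p,d=d)
say()
chain((513.4,21.3,138,140))
hsv=cv2.cvtColor(p,cv2.COLOR_RGB2HSV)
C=ctrl.get_obs()['tcp_pos']*1000-[0,0,32.9];u,v=proj('side',C/1000)[0].astype(int)
m=np.zeros(p.shape[:2],np.uint8);s=np.s_[v-20:v+16,u-22:u+22];m[s]=((hsv[...,0]<25)&(hsv[...,1]>100)&(hsv[...,2]>100))[s]
ys,xs=np.nonzero(m)
for w in range(ys.min(),ys.max()+1,2): print(w,xs[ys==w].min() if (ys==w).any() else 0,xs[ys==w].max() if (ys==w).any() else 0)
a=np.linspace(0,2*np.pi,73);q=proj('side',(C+np.c_[14.5*np.cos(a),14.5*np.sin(a),0*a])/1000);print('flange pred',q.min(0),q.max(0))
cv2.imwrite('pics/j.png',cv2.resize(p[140:240,200:310],None,fx=6,fy=6,interpolation=2)[:,:,::-1])
E
```

```text
14.7 [513.2  21.4 155.5] phi 139.74 tilt [ 0. -1.  0.] w 7.7 F [-0.5  0.1 -0.1] T [ 0.03 -0.05  0.02] j [-0.09  0.45  1.92 -0.    0.77 -2.53]
start [513.2  21.4 155.5 139.7]
[513.4  21.3 138.  140. ] -> [-0.0012, 0.0874, -0.0004] twist -0.0029 rows>= 1
180 250 250
182 248 250
184 247 250
186 247 250
188 247 255
190 246 256
192 246 257
194 248 255
flange pred [245.31057373 188.75368298] [257.73096133 196.54131541]
```

Request:
apply_moves(steps=[[[0,0.05,0],0,1],[[0,0.09,0],0,1],[[0,0.11,0],0,1],[[0,0.125,0],0,1],[[0,0.125,0],0,1]])

```text
time_s: 15.2
tcp_pos: [0.5131, 0.0215, 0.1302]
orientation: [-0.241, -0.664, 0.665, 0.242]
contact_force: [0.5, -0.2, -0.5]
grip_width: 0.0074
```

Request:
apply_moves(steps=[[[0,0.01,0],0,1],[[0,0.015,0],0,1],[[0,0.015,0],0,1]])

```text
time_s: 15.5
tcp_pos: [0.5133, 0.0214, 0.1278]
orientation: [-0.242, -0.664, 0.665, 0.241]
contact_force: [-1.4, -2.4, 0.6]
grip_width: 0.0073
```

Request:
apply_moves(steps=[[[0,0.005,0],0,1],[[0,0.005,0],0,1]])

```text
time_s: 15.7
tcp_pos: [0.513, 0.0213, 0.1266]
orientation: [-0.241, -0.664, 0.665, 0.242]
contact_force: [-2.3, -3.9, -0.9]
grip_width: 0.0076
```

```bash
python3 -c "
from h import *
say()"
```

```text
15.7 [513.   21.3 126.6] phi 140.05 tilt [ 0.    -1.     0.001] w 7.6 F [-2.3 -3.9 -0.9] T [-0.82  0.4  -0.01] j [-0.09  0.49  1.95 -0.    0.7  -2.53]
```

Request:
apply_moves(steps=[[[0,0,0.005],0,1],[[0,0,0.005],0,1]])

```text
time_s: 15.9
tcp_pos: [0.5126, 0.0208, 0.1266]
orientation: [0.242, 0.665, -0.664, -0.242]
contact_force: [-1.6, -1.5, -0.3]
grip_width: 0.0074
```

Request:
apply_moves(steps=[[[0,0.003,0],0,1],[[0,0.005,0],0,1],[[0,0.005,0],0,1]])

```text
time_s: 16.2
tcp_pos: [0.5127, 0.0207, 0.1258]
orientation: [0.242, 0.665, -0.665, -0.241]
contact_force: [-0.7, -0.9, 3.0]
grip_width: 0.0073
```

```bash
python3 -c "
from h import *
say()"
```

```text
16.2 [512.7  20.7 125.8] phi 140.05 tilt [-0. -1. -0.] w 7.3 F [-0.7 -0.9  3. ] T [-0.24  0.17 -0.  ] j [-0.09  0.49  1.95 -0.    0.69 -2.53]
```

Request:
apply_moves(steps=[[[0,0.0012,0],0.095,1],[[0,0.0024,0],0.19,1],[[0,0.0036,0],0.285,1],[[0,0.0048,0],0.38,1],[[0,0.006,0],0.475,1],[[0,0.006,0],0.475,1]])

```text
time_s: 16.8
tcp_pos: [0.5126, 0.0207, 0.1246]
orientation: [-0.468, -0.53, 0.53, 0.468]
contact_force: [-1.8, -2.0, 4.2]
grip_width: 0.0073
```

```bash
python3 -c "
from h import *
say()"
```

```text
16.8 [512.6  20.7 124.6] phi 97.17 tilt [-0. -1. -0.] w 7.3 F [-1.8 -2.   4.2] T [-0.37  0.29 -0.03] j [-0.09  0.5   1.95 -0.    0.69 -1.78]
```

Request:
apply_moves(steps=[[[-0.002,0.0012,0.003],0.095,1],[[-0.002,0.0024,0.003],0.19,1],[[-0.002,0.0036,0.003],0.285,1],[[-0.002,0.0048,0.003],0.38,1],[[-0.002,0.006,0.003],0.475,1],[[-0.002,0.0072,0.003],0.57,1],[[-0.002,0.0084,0.003],0.665,1],[[-0.002,0.0095,0.003],0.76,1],[[-0.002,0.0107,0.003],0.855,1],[[-0.002,0.012,0.003],0.95,1],[[-0.002,0.012,0.003],0.95,1]])

```text
time_s: 17.9
tcp_pos: [0.5125, 0.0216, 0.1224]
orientation: [-0.703, -0.073, 0.072, 0.704]
contact_force: [1.2, 11.7, 5.6]
grip_width: 0.0075
```

```bash
python3 -c "
from h import *
say()"
```

```text
17.9 [512.5  21.6 122.4] phi 11.76 tilt [ 0.002 -1.     0.001] w 7.5 F [ 1.2 11.7  5.6] T [ 2.19 -0.24  0.01] j [-0.09  0.5   1.96  0.    0.69 -0.3 ]
```

Request:
apply_moves(steps=[[[0.002,0,0.005],0,1],[[0.003,0,0.009],0,1],[[0.003,0,0.009],0,1]])

```text
time_s: 18.2
tcp_pos: [0.5127, 0.0224, 0.1223]
orientation: [-0.703, -0.074, 0.073, 0.703]
contact_force: [2.2, 2.9, 4.0]
grip_width: 0.0076
```

```bash
python3 -c "
from h import *
say()"
```

```text
18.2 [512.7  22.4 122.3] phi 11.96 tilt [ 0.001 -1.    -0.   ] w 7.6 F [2.2 2.9 4. ] T [ 0.56 -0.25 -0.01] j [-0.09  0.5   1.95  0.    0.69 -0.29]
```

Request:
apply_moves(steps=[[[0.001,0.0012,0],0.095,1],[[0.002,0.0024,0],0.19,1],[[0.003,0.0036,-0.001],0.285,1],[[0.004,0.0048,-0.001],0.38,1],[[0.005,0.006,-0.002],0.475,1],[[0.005,0.0072,-0.003],0.57,1],[[0.006,0.0084,-0.003],0.665,1],[[0.007,0.0095,-0.004],0.76,1],[[0.007,0.0107,-0.004],0.855,1],[[0.007,0.012,-0.004],0.95,1],[[0.007,0.012,-0.004],0.95,1]])

```text
time_s: 19.3
tcp_pos: [0.5151, 0.0217, 0.12]
orientation: [-0.564, 0.424, -0.426, 0.566]
contact_force: [4.9, 1.8, 2.1]
grip_width: 0.0073
```

```bash
python3 -c "
from h import *
say()"
```

```text
19.3 [515.1  21.7 120. ] phi -73.9 tilt [ 0.001 -1.     0.003] w 7.3 F [4.9 1.8 2.1] T [ 0.43 -0.99 -0.04] j [-0.09  0.51  1.95  0.    0.68  1.2 ]
```

Request:
apply_moves(steps=[[[0,0,0],0,0.9],[[0,0,0],0,0.79],[[0,0,0],0,0.79],[[0,0,0],0,0.79],[[0,-0.05,0],0,0.79],[[0,-0.15,-0.0075],0,0.79],[[0,-0.15,-0.0075],0,0.79],[[0,-0.15,-0.0075],0,0.79]])

```text
time_s: 20.1
tcp_pos: [0.5123, 0.0212, 0.15]
orientation: [-0.566, 0.424, -0.424, 0.566]
contact_force: [0.2, 0.1, -0.3]
grip_width: 0.0179
```

Request:
apply_moves(steps=[[[0,0,0],-1,0.79],[[0,0,0],-1,0.79],[[0,0,0],-1,0.79],[[0,0,0],-1,0.79],[[0,0,0],-1,0.79],[[0,0,0],-1,0.79],[[0,0,0],-1,0.79],[[0,0,0],-1,0.79],[[0,0,0],-1,0.79],[[0,0,0],-1,0.79],[[0,0,0],-1,0.79],[[0,0,0],-1,0.79]])

```text
time_s: 21.3
tcp_pos: [0.5121, 0.0212, 0.149]
orientation: [-0.7, -0.1, 0.101, 0.7]
contact_force: [-0.0, -0.2, 0.3]
grip_width: 0.0178
```

Request:
apply_moves(steps=[[[0,0,0],-1,0.79],[[0,0,0],-1,0.79],[[0,0,0],-1,0.79],[[0,0,0],-1,0.79],[[0,0,0],-1,0.79],[[0,0,0],-1,0.79],[[0,0,0],-1,0.79],[[0,0,0],-1,0.79],[[0,0,0],-1,0.79],[[0,0,0],-1,0.79],[[0,0,0],-1,0.79],[[0,0,0],-1,0.79]])

```text
time_s: 22.5
tcp_pos: [0.5122, 0.0213, 0.1493]
orientation: [-0.424, -0.565, 0.566, 0.425]
contact_force: [0.2, -0.5, -0.3]
grip_width: 0.0177
```

```bash
python3 -c "
from h import *
say()
chain((513.6,21.4,120.5,106.1))
p,d=imaging.capture('side')
cv2.imwrite('pics/k.png',cv2.resize(p[140:240,200:310],None,fx=6,fy=6,interpolation=2)[:,:,::-1])
"
```

```text
22.5 [512.2  21.3 149.3] phi 106.23 tilt [ 0.    -1.     0.001] w 17.7 F [ 0.2 -0.5 -0.3] T [-0.07  0.01 -0.03] j [-0.09  0.46  1.93 -0.    0.75 -1.94]
start [512.2  21.3 149.3 106.2]
[513.6  21.4 120.5 106.1] -> [-0.0013, 0.144, -0.007] twist 0.0014 rows>= 1
```

View pics/k.png

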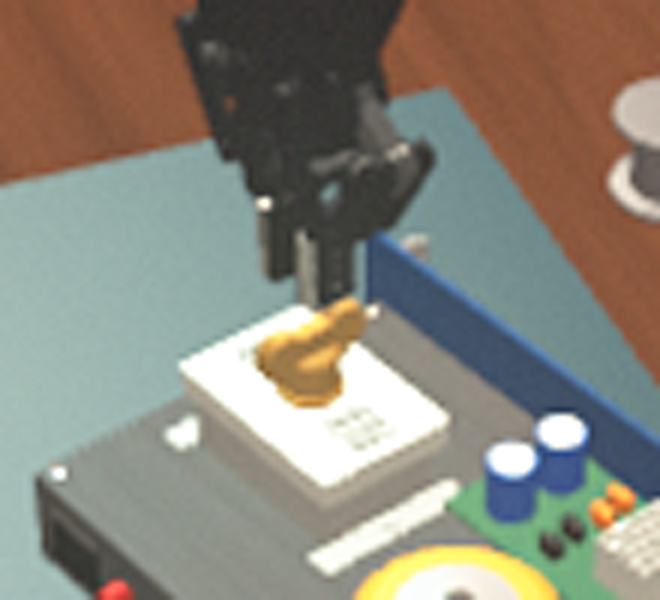

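Request:
apply_moves(steps=[[[-0.001,0.05,-0.006],0,0.79],[[-0.001,0.1,-0.006],0,0.79],[[-0.001,0.13,-0.006],0,0.79],[[-0.001,0.146,-0.006],0,0.79],[[-0.001,0.146,-0.006],0,0.79],[[-0.001,0.146,-0.006],0,0.88],[[-0.001,0.146,-0.006],0,1],[[-0.001,0.146,-0.006],0,1],[[-0.001,0.146,-0.006],0,1],[[-0.001,0.146,-0.006],0,1]])

```text
time_s: 23.55
tcp_pos: [0.5137, 0.0213, 0.1206]
orientation: [0.424, 0.566, -0.566, -0.424]
contact_force: [0.2, -0.6, 0.7]
grip_width: 0.0073
```

```bash
python3 -c "
from h import *
say()"
```

```text
23.55 [513.7  21.3 120.6] phi 106.29 tilt [-0. -1. -0.] w 7.3 F [ 0.2 -0.6  0.7] T [-0.04 -0.09 -0.02] j [-0.09  0.5   1.95 -0.    0.68 -1.94]
```

Request:
apply_moves(steps=[[[0,0.0012,0],0.095,1],[[0,0.0024,0],0.19,1],[[0,0.0036,0],0.285,1],[[0,0.0048,0],0.38,1],[[0,0.006,0],0.475,1],[[0,0.0072,0],0.57,1],[[0,0.0084,0],0.665,1],[[0,0.0084,0],0.665,1]])

```text
time_s: 24.35
tcp_pos: [0.5138, 0.0213, 0.1191]
orientation: [0.65, 0.278, -0.278, -0.65]
contact_force: [0.3, -0.0, 4.8]
grip_width: 0.0075
```

```bash
python3 -c "
from h import *
say()"
```

```text
24.35 [513.8  21.3 119.1] phi 46.31 tilt [ 0.    -1.    -0.001] w 7.5 F [ 0.3 -0.   4.8] T [-0.02 -0.02 -0.05] j [-0.09  0.51  1.95 -0.    0.68 -0.9 ]
```

Request:
apply_moves(steps=[[[0,0.0012,0],0.095,1],[[0,0.0024,0],0.19,1],[[0,0.0036,0],0.285,1],[[0,0.0036,0],0.285,1]])

```text
time_s: 24.75
tcp_pos: [0.5139, 0.0213, 0.1185]
orientation: [0.696, 0.128, -0.127, -0.695]
contact_force: [0.1, -1.0, 6.0]
grip_width: 0.0071
```

```bash
python3 -c "
from h import *
say();o=ctrl.get_obs();print(o['tau'])"
```

```text
24.75 [513.9  21.3 118.5] phi 20.78 tilt [ 0.001 -1.    -0.001] w 7.1 F [ 0.1 -1.   6. ] T [ 0.04  0.01 -0.03] j [-0.09  0.51  1.95 -0.    0.68 -0.45]
[ 1.15591404e-01 -5.06768131e+01 -1.56763512e+01 -3.70241096e-02
 -2.07519770e-03  1.92361414e+00]
```

Request:
apply_moves(steps=[[[0,0.0012,0],0.095,1],[[0,0.0012,0],0.095,1],[[0,0.0012,0],0.095,1]])

```text
time_s: 25.05
tcp_pos: [0.514, 0.0213, 0.1184]
orientation: [0.703, 0.078, -0.077, -0.703]
contact_force: [-1.4, -0.2, 7.4]
grip_width: 0.0075
```

```bash
python3 -c "
from h import *
say();o=ctrl.get_obs();print(o['tau'][5],o['qvel'][5]); imaging.capture('side');o=ctrl.get_obs();print(o['tau'][5],o['ft_torque'])"
```

```text
25.05 [514.   21.3 118.4] phi 12.52 tilt [ 0.001 -1.    -0.   ] w 7.5 F [-1.4 -0.2  7.4] T [-0.01 -0.07 -0.05] j [-0.09  0.51  1.95 -0.    0.68 -0.31]
0.1301317848265171 -0.008072611475814171
-0.011439388326834887 [ 0.06793357 -0.03144857 -0.05119888]
```

Request:
apply_moves(steps=[[[0,0.0006,0],0.095,1],[[0,0.0006,0],0.095,1]])

```text
time_s: 25.3
tcp_pos: [0.514, 0.0213, 0.1183]
orientation: [0.707, 0.023, -0.022, -0.707]
contact_force: [-0.1, -1.7, 6.8]
grip_width: 0.0076
```

```bash
python3 -c "
from h import *
say()"
```

```text
25.3 [514.   21.3 118.3] phi 3.7 tilt [ 0.001 -1.    -0.   ] w 7.6 F [-0.1 -1.7  6.8] T [ 0.03 -0.01 -0.11] j [-0.09  0.51  1.95 -0.    0.68 -0.15]
```

Request:
apply_moves(steps=[[[0,0.0006,0],0.06,1],[[0,0.0006,0],0.06,1]])

```text
time_s: 25.5
tcp_pos: [0.514, 0.0213, 0.1182]
orientation: [0.707, -0.009, 0.01, -0.707]
contact_force: [0.8, -0.4, 6.7]
grip_width: 0.007
```

```bash
python3 -c "
from h import *
say()"
```

```text
25.5 [514.   21.3 118.2] phi -1.58 tilt [ 0.001 -1.    -0.   ] w 7.0 F [ 0.8 -0.4  6.7] T [-0.05  0.05 -0.01] j [-0.09  0.51  1.95 -0.    0.68 -0.06]
```

```bash
cat >> h.py <<'E'
def tz(n=4):
    T=[]
    for _ in range(n): imaging.capture('side'); T.append(np.r_[ctrl.get_obs()['ft_torque'],ctrl.get_obs()['contact_force']])
    print('T',np.mean(T,0).round(3)); say()
E
python3 -c "
from h import *
tz()"
```

```text
T [-3.800e-02 -3.000e-03 -4.400e-02  3.510e-01 -7.460e-01  6.685e+00]
25.7 [514.   21.3 118.2] phi -1.42 tilt [ 0.001 -1.    -0.   ] w 7.7 F [ 1.5 -0.3  6.6] T [-0.08  0.01 -0.04] j [-0.09  0.51  1.95 -0.    0.68 -0.06]
```

Request:
apply_moves(steps=[[[0,0.0006,0],0.06,1],[[0,0.0006,0],0.06,1]])

```text
time_s: 25.9
tcp_pos: [0.514, 0.0213, 0.118]
orientation: [0.706, -0.043, 0.044, -0.706]
contact_force: [0.1, 0.3, 6.8]
grip_width: 0.0072
```

```bash
python3 -c "
from h import *
tz()"
```

```text
T [-0.047  0.009 -0.07  -0.09  -0.186  7.205]
26.1 [514.   21.3 118. ] phi -6.81 tilt [ 0.001 -1.    -0.   ] w 7.5 F [ 0.3 -0.3  7.9] T [-0.04  0.01 -0.06] j [-0.09  0.51  1.96 -0.    0.68  0.03]
```

Request:
apply_moves(steps=[[[0,0.0007,0],0.06,1],[[0,0.0007,0],0.06,1]])

```text
time_s: 26.3
tcp_pos: [0.514, 0.0213, 0.1179]
orientation: [0.703, -0.076, 0.077, -0.703]
contact_force: [-0.3, -1.0, 7.7]
grip_width: 0.0072
```

```bash
python3 -c "
from h import *
tz()"
```

```text
T [-0.108  0.    -0.075 -0.147 -0.397  7.74 ]
26.5 [514.   21.3 117.9] phi -12.21 tilt [ 0.002 -1.     0.   ] w 7.1 F [-0.9 -0.4  7.2] T [-0.11 -0.01 -0.12] j [-0.09  0.51  1.96 -0.    0.68  0.13]
```

Request:
apply_moves(steps=[[[0,0.0007,0],0.06,1],[[0,0.0007,0],0.06,1]])

```text
time_s: 26.7
tcp_pos: [0.514, 0.0213, 0.1178]
orientation: [0.699, -0.109, 0.11, -0.699]
contact_force: [-0.6, 0.2, 6.9]
grip_width: 0.0072
```

```bash
python3 - <<'E'
from h import *
tz()
p,d=imaging.capture('side');np.savez('l.npz',p=p,d=d)
hsv=cv2.cvtColor(p,cv2.COLOR_RGB2HSV)
m=np.zeros(d.shape,bool);m[185:230,228:278]=((hsv[...,1]<30)&(hsv[...,2]>240))[185:230,228:278]
ys,xs=np.nonzero(cv2.erode(m.astype(np.uint8),np.ones((3,3))));c,r=ray('side',np.c_[xs,ys].astype(float));W=(c+r*d[ys,xs][:,None])*1000
W=W[(abs(W[:,2]-85)<8)];print('cover z side',len(W),np.median(W[:,2]).round(2),W[:,2].std().round(2))
E
```

```text
T [-0.109  0.022 -0.082 -0.251 -0.812  7.191]
26.9 [514.   21.3 117.8] phi -17.61 tilt [ 0.002 -1.     0.   ] w 7.1 F [ 0.4 -1.   7.8] T [-0.11  0.05 -0.06] j [-0.09  0.51  1.96 -0.    0.68  0.22]
cover z side 274 85.49 1.65
```

Request:
apply_moves(steps=[[[0,0.0007,0],0.06,1],[[0,0.0014,0],0.12,1],[[0,0.0014,0],0.12,1]])

```text
time_s: 27.25
tcp_pos: [0.514, 0.0212, 0.1175]
orientation: [-0.685, 0.174, -0.175, 0.685]
contact_force: [0.3, -1.9, 7.3]
grip_width: 0.0072
```

```bash
python3 -c "
from h import *
tz(3)"
```

```text
T [-0.189  0.041 -0.072 -0.575 -0.818  8.445]
27.4 [514.   21.2 117.6] phi -28.41 tilt [ 0.001 -1.     0.   ] w 7.4 F [ 0.2 -1.   7.8] T [-0.21  0.01 -0.03] j [-0.09  0.51  1.96 -0.    0.68  0.41]
```

Request:
apply_moves(steps=[[[0,0.0007,0],0.06,1],[[0,0.0014,0],0.12,1],[[0,0.0014,0],0.12,1]])

```text
time_s: 27.7
tcp_pos: [0.5141, 0.0212, 0.1174]
orientation: [-0.666, 0.238, -0.239, 0.666]
contact_force: [-0.4, -1.9, 9.8]
grip_width: 0.0074
```

```bash
python3 -c "
from h import *
tz(3)"
```

```text
T [-0.288  0.158 -0.09  -1.176 -2.191  9.911]
27.85 [514.   21.2 117.4] phi -39.21 tilt [ 0.002 -1.     0.001] w 7.0 F [-1.2 -2.3  9.5] T [-0.29  0.15 -0.09] j [-0.09  0.51  1.96 -0.    0.68  0.6 ]
```

Request:
apply_moves(steps=[[[0,0.0006,0],0.06,1],[[0,0.0006,0],0.06,1]])

```text
time_s: 28.05
tcp_pos: [0.5141, 0.0211, 0.1174]
orientation: [-0.654, 0.269, -0.27, 0.654]
contact_force: [-1.4, -2.3, 11.3]
grip_width: 0.0074
```

```bash
python3 -c "
from h import *
tz(3)"
```

```text
T [-0.32   0.228  0.028 -1.512 -1.722 11.434]
28.2 [514.1  21.1 117.4] phi -44.6 tilt [ 0.002 -1.     0.001] w 7.5 F [-1.7 -0.6 10.7] T [-0.32  0.22  0.01] j [-0.09  0.51  1.96 -0.    0.67  0.69]
```

Request:
apply_moves(steps=[[[0,0.0006,0],0.06,1],[[0,0.0006,0],0.06,1]])

```text
time_s: 28.4
tcp_pos: [0.514, 0.0211, 0.1174]
orientation: [-0.64, 0.299, -0.3, 0.641]
contact_force: [-1.8, -1.3, 13.0]
grip_width: 0.0076
```

```bash
python3 -c "
from h import *
tz(3)"
```

```text
T [-0.331  0.279  0.058 -2.148 -1.726 12.88 ]
28.55 [514.1  21.2 117.4] phi -49.99 tilt [ 0.002 -1.     0.001] w 7.4 F [-1.8 -1.4 12.9] T [-0.38  0.27  0.03] j [-0.09  0.51  1.96 -0.    0.67  0.79]
```

Request:
apply_moves(steps=[[[0,-0.004,0],0.03,1],[[0,-0.004,0],0.06,1],[[0,-0.004,0],0.06,1]])

```text
time_s: 28.85
tcp_pos: [0.5138, 0.0211, 0.1174]
orientation: [0.626, -0.329, 0.329, -0.626]
contact_force: [0.4, -3.3, 2.9]
grip_width: 0.0075
```

```bash
python3 -c "
from h import *
tz(3)"
```

```text
T [-0.568 -0.095  0.199  0.39  -3.482  4.511]
29.0 [513.8  21.2 117.4] phi -55.51 tilt [ 0.001 -1.     0.   ] w 7.3 F [ 1.3 -4.2  4.8] T [-0.6  -0.08  0.23] j [-0.09  0.51  1.96 -0.    0.68  0.88]
```

Request:
apply_moves(steps=[[[0,0,0],0.05,1],[[0,0,0],0.05,1]])

```text
time_s: 29.2
tcp_pos: [0.5137, 0.0212, 0.1174]
orientation: [0.612, -0.354, 0.355, -0.612]
contact_force: [-0.1, -4.7, 3.8]
grip_width: 0.0075
```

```bash
python3 -c "
from h import *
tz(3)"
```

```text
T [-0.601 -0.045  0.208 -0.331 -4.054  5.168]
29.35 [513.7  21.2 117.4] phi -60.05 tilt [ 0.001 -1.     0.   ] w 7.5 F [ 0.1 -4.4  4.9] T [-0.63 -0.08  0.22] j [-0.09  0.51  1.96 -0.    0.68  0.96]
```

Request:
apply_moves(steps=[[[0,0,0],0.05,1],[[0,0,0],0.05,1]])

```text
time_s: 29.55
tcp_pos: [0.5137, 0.0212, 0.1174]
orientation: [0.598, -0.378, 0.378, -0.598]
contact_force: [0.8, -3.8, 6.6]
grip_width: 0.0073
```

```bash
python3 -c "
from h import *
tz(4)"
```

```text
T [-0.681 -0.034  0.301  0.246 -4.322  5.31 ]
29.75 [513.7  21.2 117.4] phi -64.48 tilt [ 0.001 -1.     0.   ] w 7.4 F [ 0.2 -3.8  5.1] T [-0.68 -0.06  0.31] j [-0.09  0.51  1.96 -0.    0.68  1.04]
```

Request:
apply_moves(steps=[[[0,0,0],0,0.9],[[0,0,0],0,0.75],[[0,0,0],0,0.75],[[0,0,0],0,0.75],[[0,-0.1,0],0,0.75],[[0,-0.3,0],0,0.75],[[0,-0.6,0],0,0.75],[[0,-0.6,0],0,0.75],[[0,-0.6,0],0,0.75],[[0,-0.6,0],0,0.75]])

```text
time_s: 30.75
tcp_pos: [0.513, 0.0215, 0.236]
orientation: [0.598, -0.379, 0.378, -0.597]
contact_force: [0.8, 0.9, -0.6]
grip_width: 0.021
```

```bash
python3 -c "
from h import *
tz(3)
chain((590,-150,240,-64.5))"
```

```text
T [-0.012 -0.019  0.016 -0.162 -0.266  0.252]
30.9 [513.1  21.4 235.7] phi -64.7 tilt [-0.001 -1.    -0.002] w 21.0 F [ 0.5 -0.6 -0. ] T [-0.04 -0.03  0.03] j [-0.09  0.34  1.84 -0.    0.97  1.04]
start [513.1  21.4 235.7 -64.7]
[ 590.  -150.   240.   -64.5] -> [0.9391, -0.0217, -0.0186] twist -0.0022 rows>= 4
```

Request:
apply_moves(steps=[[[0.94,-0.02,0],0,0.75],[[0.94,-0.02,0],0,0.75],[[0.94,-0.02,0],0,0.75],[[0.94,-0.02,0],0,0.75],[[0.94,-0.02,0],0,0.75],[[0.94,-0.02,0],0,0.75]])

```text
time_s: 31.5
tcp_pos: [0.5935, -0.1491, 0.2395]
orientation: [0.597, -0.38, 0.378, -0.597]
contact_force: [-0.2, 0.6, -0.8]
grip_width: 0.0213
```

```bash
python3 - <<'E'
from h import *
say();p,d=imaging.capture('top')
hsv=cv2.cvtColor(p,cv2.COLOR_RGB2HSV)
def pts(m):
    ys,xs=np.nonzero(m);c,r=ray('top',np.c_[xs,ys].astype(float));return (c+r*d[ys,xs][:,None])*1000
m=np.zeros(d.shape,np.uint8);s=np.s_[200:248,243:297];m[s]=((hsv[...,1]<60)&(hsv[...,2]>205))[s]
W=pts(cv2.erode(m,np.ones((3,3))));W=W[abs(W[:,2]-85)<7]
print('cover plane',len(W),np.linalg.lstsq(np.c_[W[:,:2]-[513.4,21.4],np.ones(len(W))],W[:,2],rcond=None)[0].round(3))
cs=max(cv2.findContours(m,cv2.RETR_EXTERNAL,cv2.CHAIN_APPROX_NONE)[0],key=cv2.contourArea).reshape(-1,2);print(rect(plane('top',cs,.084)))
b=np.zeros(d.shape,bool);b[s]=((hsv[...,0]<30)&(hsv[...,1]>90)&(hsv[...,2]>110))[s]
N=pts(b);N=N[(N[:,2]>88)&(N[:,2]<130)];print('nut',len(N),N.mean(0).round(1),'top',np.percentile(N[:,2],[50,90]).round(1),rect(N[N[:,2]>112]/1000))
p0=np.load('top0.npz')['p'];df=cv2.absdiff(p,p0).max(2)
for n,(x0,y0,x1,y1) in dict(meter=(150,265,222,312),driver=(285,285,364,305),reel=(185,110,218,142),jar=(366,104,415,152),spacer_washer=(432,195,452,245)).items(): print(n,(df[y0:y1,x0:x1]>40).mean().round(3))
E
```

```text
31.5 [ 593.5 -149.1  239.5] phi -64.79 tilt [-0.002 -1.    -0.002] w 21.3 F [-0.2  0.6 -0.8] T [ 0.06 -0.02  0.  ] j [-0.35  0.48  1.59  0.    1.07  0.78]
cover plane 756 [4.0000e-03 4.0000e-03 8.4032e+01]
(array([512.1,  21.9]), np.float32(108.0), array([ 69.2, 104.4]))
nut 130 [514.   22.7 111.6] top [115.4 120. ] (array([514.8,  23.2]), np.float32(25.0), array([ 8.8, 46.5]))
meter 0.0
driver 0.646
reel 0.0
jar 0.497
spacer_washer 0.063
```

```bash
python3 - <<'E'
from h import *
p,d=imaging.capture('side');p0=np.load('side0.npz')['p']
df=cv2.absdiff(p,p0).max(2);print('jar side',(df[238:300,378:424]>40).mean(),'tray right/near',(df[340:372,305:366]>40).mean())
h=cv2.cvtColor(imaging.capture('top')[0],cv2.COLOR_RGB2HSV);h0=cv2.cvtColor(np.load('top0.npz')['p'],cv2.COLOR_RGB2HSV)
for q in(h,h0):
    m=((q[...,0]<8)|(q[...,0]>172))&(q[...,1]>180)&(q[...,2]>90);ys,xs=np.nonzero(m[280:310,285:370]);print('driver red',len(xs),xs.mean() if len(xs) else 0,ys.mean() if len(ys) else 0)
ctrl.sign_off()
E
```

```text
jar side 0.0 tray right/near 0.08299180327868852
driver red 0 0 0
driver red 358 57.03072625698324 15.402234636871508
the job is handed in; nothing more can be done
```

The terminal bay is closed. The cover sits over the bay with its hole on the stud, and the wing nut is spun down and snug. Both are released, and the job was handed in at about 31.6 s.

**How it went:** I laid the cover on the seal, where it rode level at 86.8 mm. I then put the nut on the stud and turned it about 1.07 turns clockwise, letting go and re-gripping once partway.

**Last checks:**
- **Cover:** its top face is at 84.0 mm (home is 84) and level. Its long side lies at 108.0°; estimates of the bay's ranged from about 106° to 110°.
- **Nut:** it is upright on the stud. The final turning torque was about 0.30 N m, and the torque reading returned to about zero after release, so there was no sensor offset to speak of.
- **Robot:** it is clear of everything, with about 0 N at the wrist.
- **Unmoved:** the meter and reel (from the top camera) and the jar (from the side camera) look unchanged from the first pictures.

**Not confirmed:**
- **Screwdriver:** in the last top view none of its red handle showed. I took the arm to be hiding it, but did not move the arm to check. It lay well away from where the gripper worked.
- **Tray:** 6–8 % of the pixels checked there changed. I put that down to the removed nut and shadows, and did not check the spacer and washer further.
- **Nut position:** depth readings put the blade 1–2 mm off the stud's axis, within the camera calibration error.

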